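# Crank a probe stage out to its limit switch

### The arm

A 6-joint arm with a two-finger parallel gripper is mounted at the origin on the work surface. World frame = base frame: x ahead of the robot, y to its left, z up, the work surface at z = 0. Lengths are in m, angles in rad, forces in N, time in s.
With the tool pointing down it reaches from about 0.25 to 0.85 m from the base axis. Payload 12.5 kg.
Tool frame: the origin (TCP) lies at the very end of the fingers, on their centre line; the grasp point (between the pads) lies 19 mm behind it (env.grasp_offset is the distance from the TCP to the grasp point, in m); y points along the fingers, z is the direction in which the jaws open and shut, and the axes are right-handed (so a half turn about y gives the same grasp; the last joint's range is limited). The gripper opens to 93 mm and grips with 3 to 60 N. Pads are 15 mm wide; open, the fingers measure 128 mm over their backs; the gripper's body (75 mm by 188 mm) begins 65 mm behind the grasp point.
Start: joints at [1.142, 0.351, 1.652, -0, 1.139, -0.085], TCP at [0.185, 0.518, 0.219] pointing down, gripper open.
Joint ranges: [-2.75, 2.75], [-0.79, 2.1], [0.01, 2.65], [-1.57, 4.71], [0.07, 3.14], [-2.87, 2.87]. Speed limits (rad/s): [2.22, 2.22, 2.79, 3.14, 3.14, 3.14].

### API

Orientations are given as [roll, pitch, yaw] about the fixed x, y, z axes, in that order (R = Rz(yaw) Ry(pitch) Rx(roll)).
In Python, from bench import env, fingers, solver, snapshot, job, outline_of, telemetry gives the robot as it stands. Calls block until the motion is done:
- env.move_ptp(position, orientation): joint-space move of the TCP to a pose.
- env.line_to(position, v=0.15, ori=None, force_limit=None): straight line of the TCP; ori=None keeps the orientation; v is the mean speed in m/s. With force_limit (N) it stops when the force on the tool has changed by that much, and returns True; else False.
- env.set_joints(angles): joint-space move.
- fingers.open_gripper() and fingers.close_gripper(strength=None): open the fingers fully, or close them until they stop; strength is the grip in N (None keeps the last).
- env.dwell(seconds).
- solver.inverse_kinematics(position, orientation): joint angles nearest the present ones, or None.
- snapshot(name): name is "scene" or "side" or "wrist"; returns a dict with "pixels" (480x640x3 uint8, blue, green, red), "range_z" (480x640 float32, m along the optical axis (not along the pixel's ray), 0 where there is no reading), "fx", "fy", "cx", "cy" (pixels), "extrinsics" (4x4, takes a point from camera to world coordinates). Camera axes: x right, y down, z forward; pixel columns grow to the right and rows downward; lengths in m; the calibration is good to about 2 mm. A picture is of the moment at which its call begins.
A pose or a line that the arm cannot do raises env.PlanningError and nothing moves.
- job.sign_off(): hands the job in, once; it reports no verdict.
Trained networks look in a picture, given as the dict that the camera call returned (one of the last four; its "shot" number tells which), for a name from the list of things; names that differ only in an ending like _2 or _b are one class to them, and where a whole thing is asked for, a point or a joint stands for the part that bears it (a point fixed in the world has none). Each returns a list of dicts, best first, with "p" (0 to 1); they miss things now and then, are a little off and sometimes report something else, mostly with a low value. They report only what shows in the picture. A call takes as long as a camera call. They do not tell look-alikes from the thing itself.
- outline_of(label, picture): "mask" (480x640 bool, what is visible of it) and "location" ([column, row] in pixels, amid what is visible of it).
Readings, each from a call of its own:
- telemetry.get_clock(): time.
- telemetry.get_qpos(): joint angles.
- telemetry.get_qd(): joint speeds.
- telemetry.get_joint_torque(): joint torques, N m.
- telemetry.get_tool_pos(): TCP position.
- telemetry.get_tcp_rot(): TCP orientation.
- telemetry.get_contact_force(): force on the tool from outside, world axes, zero at the start.
- telemetry.get_ft_torque(): the same for the moment, N m.
- telemetry.get_finger_gap(): finger opening in m.
Only numpy, scipy, OpenCV 4.12 (cv2) and the standard library are available. Lean on these libraries where they do the work, as an engineer would, in place of code of your own. Each camera call takes 0.05 s, during which the arm holds its last target. There are 200 camera calls.

### The job

Fit the loose hand crank squarely onto the leaning square shaft end of the probe stage, pushed fully home, and wind it clockwise through full turns until the carriage's steel dog swings the roller arm of the limit switch to 30 degrees from upright, stopping within a third of a turn of that, so that the switch is tripped but its arm is never forced past 50 degrees. Leave the crank fully home on the shaft and let go; do not push the jar, the screwdriver or the white tray about.

Things in the scene. Friction and masses are not known exactly. Their poses are not given: they have to be found in the camera images.
- stage: Probe stage, fixed on the bench: steel plate 220 x 220 x 12 mm; on the robot's side a leaning aluminium gear head with the shaft, on the far side two rails along y with a carriage. Origin on the bench surface; the plate spans x -70 to 150, y -110 to 110 mm. z up, x away from the robot at yaw 0. The tallest part behind the shaft is the black probe on the carriage, 130 mm above the bench.
- neck: Fixed steel neck under the shaft end. Origin: centre of the top face of its 32 mm collar, at (-50, 0, 130) mm in the stage's frame. z is the shaft's axis, leaning 25 degrees from vertical towards the stage's -x; y is the stage's y. The 26 mm neck goes 22 mm down from here to the gear head's face, 60 x 70 mm, square to the shaft.
- shaft_tip (a point): Tip of the turning shaft end, on the neck's z axis, 28 mm above its origin. From the collar up: square 14 x 14 mm, 16 mm long; round pilot 15 mm wide, 3 mm long; cone down to 8 mm, 9 mm long. The square's flats may stand at any angle, not given. Friction 0.12 N m: it stays where left. One turn clockwise (seen from the tip, looking down the shaft) moves the carriage 12 mm to the switch.
- crank: Loose steel hand crank, about 0.27 kg, standing on the bench on its socket's mouth. Origin: centre of the mouth, in the plane of the underside; z: socket axis, upward. Hub 34 x 34 mm, 30 mm high, with a square socket 16 x 16 mm, 30 mm deep, open below, flats along x and y. Arm 20 mm wide, 10 mm thick, level with the underside, along +x to x = 66 mm. Fully home, its origin and z meet the neck's.
- boss (a point): Middle of the solid square boss on top of the crank's hub: 22 x 22 mm, flats along the crank's x and y, from z = 30 to 58 mm; this point is at z = 44 mm. When the socket's flats are not in line with the shaft's, the pilot enters but the hub stands 16 mm too high on the square's corners; turned into line, within about 7 degrees, it goes down. They line up every 90 degrees.
- handle_grip (a point): Grip point of the crank's handle, a black cylinder 18 mm in diameter parallel to the crank's z, spinning freely on its pin at x = 55 mm, from z = 12 to 80 mm of the crank's frame. The point is on its axis at z = 62 mm.
- carriage (a joint): Travel of the carriage along the stage's +y, towards the switch, in m: 0 to 0.003 at the start, 0.012 more per turn.
- lever (a joint): Lean of the switch's roller arm in rad: 0 upright (it rests free at -0.05), positive as the dog swings it, along the stage's +y. The dog meets the roller after 0.8 to 2 turns; about 1.2 turns more swing the arm to 0.52 (30 degrees), a further 0.6 turn to 0.87 (50 degrees). A light spring brings it back upright.
- roller (a point): Centre of the black roller, 16 mm in diameter, on top of the 28 mm steel arm of the grey limit switch (24 x 44 x 36 mm), which is fixed on the far side of the stage's plate. The carriage's steel dog, a bar reaching out to the far side, swings it.
- bottle: Amber jar, 60 mm in diameter, 110 mm tall, a bystander. Origin: centre of its underside.
- driver: Screwdriver, 170 mm long, lying on the bench, a bystander; x along it.
- tray: White open tray 90 x 120 x 30 mm, a bystander. Origin: centre of its underside.
Not all that is in view belongs to the job. What is shaped like the crank but green or pink is not meant.

How it is judged:
By the outcome, as a careful person would: the job done as asked, in the order asked, and still so for the second after the job is handed in, with the robot touching nothing.
It also fails if it takes over 72 s, if anything falls off the work surface, if the arm or the gripper's body presses on something with over 40 N, if the wrist force passes 120 N, or if a joint passes its speed limit or range.

## Working session

There is one attempt and no reset: what is moved stays moved. The work goes in short steps, each a Python script; the robot and the scene stay as the last script left them, time stands still between calls to the robot, and variables do not carry over. Pictures are saved under pics/ and viewed, about 8 in all and at most 12, crops included, and the job is handed in when it is done.

```bash
ls; mkdir -p pics
python3 - <<'E'
from bench import env, fingers, solver, snapshot, job, outline_of, telemetry
import cv2,numpy as np
for n in ("scene","side"):
    s=snapshot(n); cv2.imwrite(f"pics/{n}0.png",s["pixels"])
    np.savez(f"pics/{n}0.npz",**{k:v for k,v in s.items() if k not in("shot",)})
    print(n,np.round(s["extrinsics"],3).tolist(),s["fx"])
    for l in("stage","neck","crank","boss","handle_grip","roller","carriage","bottle","driver","tray"):
        o=outline_of(l,s)
        print(l,[(round(d["p"],2),np.round(d["location"]).tolist(),int(d["mask"].sum())) for d in o])
print(telemetry.get_clock(),env.grasp_offset)
E
```

```text
pics
scene [[-0.321, 0.735, -0.597, 1.176], [0.947, 0.258, -0.193, 0.187], [0.012, -0.627, -0.779, 0.901], [0.0, 0.0, 0.0, 1.0]] 436.08994209357274
stage [(0.92, [337.0, 302.0], 8684)]
neck [(0.73, [348.0, 247.0], 229), (0.5, [335.0, 300.0], 8773)]
crank [(0.9, [274.0, 220.0], 428), (0.85, [224.0, 228.0], 532), (0.61, [248.0, 199.0], 461)]
boss [(0.94, [231.0, 232.0], 610), (0.6, [276.0, 221.0], 443), (0.6, [248.0, 197.0], 469)]
handle_grip [(0.5, [213.0, 230.0], 140), (0.5, [273.0, 206.0], 98)]
roller [(0.39, [315.0, 330.0], 79)]
carriage [(0.73, [299.0, 299.0], 1603)]
bottle [(0.64, [450.0, 234.0], 954)]
driver [(0.67, [462.0, 312.0], 542)]
tray [(0.71, [176.0, 276.0], 1966), (0.55, [453.0, 233.0], 1011)]
side [[0.996, -0.072, 0.052, 0.536], [-0.089, -0.779, 0.62, -0.602], [-0.004, -0.622, -0.783, 0.894], [0.0, 0.0, 0.0, 1.0]] 509.5364023784193
stage [(0.91, [358.0, 258.0], 8750)]
neck [(0.62, [322.0, 221.0], 271)]
crank [(0.93, [279.0, 350.0], 972), (0.9, [245.0, 412.0], 1075), (0.73, [311.0, 406.0], 983), (0.54, [231.0, 180.0], 1118)]
boss [(0.94, [277.0, 350.0], 930), (0.94, [246.0, 407.0], 1004), (0.66, [312.0, 405.0], 1041)]
handle_grip [(0.66, [236.0, 421.0], 213), (0.51, [329.0, 409.0], 204), (0.47, [258.0, 356.0], 180)]
roller []
carriage [(0.92, [380.0, 261.0], 1675)]
bottle [(0.67, [231.0, 178.0], 1076)]
driver [(0.73, [309.0, 176.0], 398)]
tray [(0.88, [420.0, 425.0], 4034)]
1.1 0.0188
```

View pics/scene0.png

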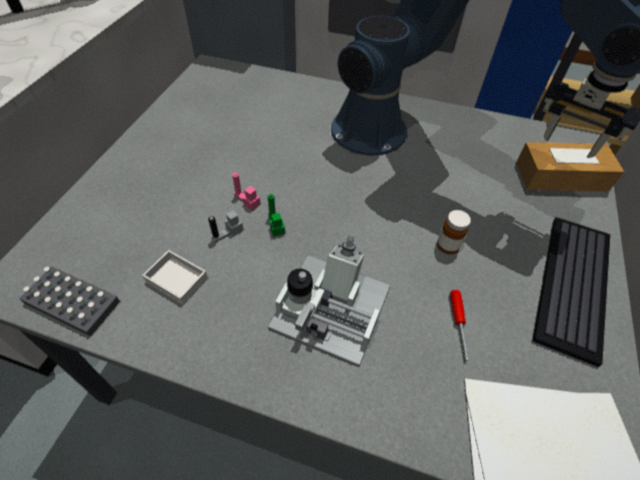

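View pics/side0.png

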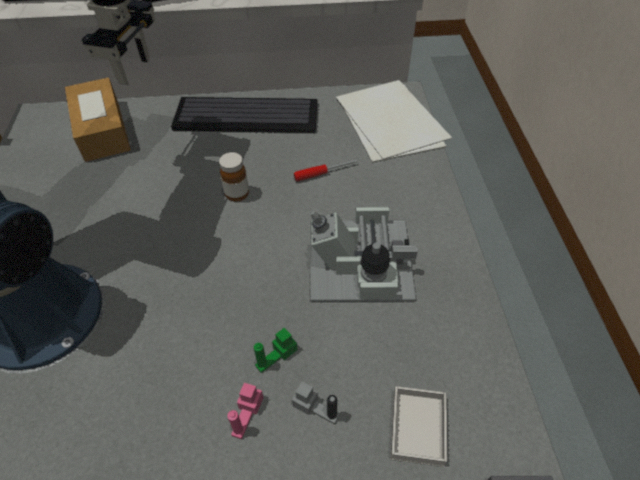

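The job crank (grey with a black handle) is at scene (225,227) and side (312,400). The green and pink ones are decoys. The stage is at scene (335,300) and side (360,258), with its shaft at scene (348,245) and side (319,222).

```bash
cat > h.py <<'E'
import numpy as np,cv2
from scipy.spatial.transform import Rotation as R
def cloud(s,mask=None):
    z=np.asarray(s["range_z"]); m=z>0
    if mask is not None: m&=mask
    v,u=np.nonzero(m); d=z[v,u]
    P=np.c_[(u-s["cx"])/s["fx"]*d,(v-s["cy"])/s["fy"]*d,d]
    E=np.asarray(s["extrinsics"]); return P@E[:3,:3].T+E[:3,3],np.c_[u,v]
def proj(s,P):
    E=np.asarray(s["extrinsics"]); p=(np.atleast_2d(P)-E[:3,3])@E[:3,:3]
    return np.c_[p[:,0]/p[:,2]*s["fx"]+s["cx"],p[:,1]/p[:,2]*s["fy"]+s["cy"]]
def rect(P): # metres
    (c,sz,a)=cv2.minAreaRect((P[:,:2]*1000).astype(np.float32)); return np.round(c,1),np.round(sz,1),round(a,1)
E
python3 - <<'E'
from h import *
C={}
for n in("scene","side"):
    s=np.load(f"pics/{n}0.npz"); P,uv=cloud(s); C[n]=(P,uv)
    box=lambda u0,u1,v0,v1:(uv[:,0]>u0)&(uv[:,0]<u1)&(uv[:,1]>v0)&(uv[:,1]<v1)
    st=box(255,400,230,365) if n=="scene" else box(300,425,195,310)
    ck=box(203,245,205,245) if n=="scene" else box(288,345,378,425)
    Z=P[:,2]
    print(n,"bench z",np.median(Z[ck]).round(4))
    m=st&(Z>.006)&(Z<.018); print("plate",rect(P[m]))
    m=st&(Z>.12); q=P[m]; 
    for zz in(.125,.13,.135,.14,.145,.15):
        k=q[(abs(q[:,2]-zz)<.003)]; print(zz,len(k),k.mean(0).round(3) if len(k) else"")
    m=ck&(Z>.006); print("crank all",rect(P[m]),Z[m].max())
    m=ck&(Z>.045)&(Z<.066); print("boss-ish",len(P[m]),np.unique((P[m]*100).round(0),axis=0,return_counts=True))
    m=ck&(Z>.068); print("handle top",P[m].mean(0).round(4))
    for nm,b in(("jar",(435,475,205,258) if n=="scene" else(215,252,148,204)),("tray",(140,210,250,305) if n=="scene" else(390,450,385,465)),("drv",(445,475,285,365) if n=="scene" else (290,362,155,185))):
        m=box(*b)&(Z>.008); print(nm,rect(P[m]),Z[m].max().round(3))
E
python3 - <<'E'
from bench import *
from bench import snapshot,telemetry
import numpy as np
s=snapshot("wrist");E=np.array(s["extrinsics"]);print(E.round(3),s["fx"],telemetry.get_tool_pos(),telemetry.get_tcp_rot())
E
```

```text
scene bench z 0.001
plate (array([647.5,  30.1]), array([340.3, 283.4]), 88.7)
0.125 80 [0.622 0.072 0.124]
0.13 83 [0.632 0.055 0.13 ]
0.135 55 [0.593 0.085 0.135]
0.14 21 [0.588 0.087 0.139]
0.145 20 [0.584 0.086 0.146]
0.15 30 [0.58  0.086 0.15 ]
crank all (array([ 549.4, -250.4]), array([35.9, 84.7]), 47.6) 0.08330767998323585
boss-ish 128 (array([[ 52., -24.,   5.],
       [ 52., -24.,   6.],
       [ 52., -23.,   6.],
       [ 53., -25.,   5.],
       [ 53., -25.,   6.],
       [ 53., -24.,   5.],
       [ 53., -24.,   6.],
       [ 53., -23.,   5.],
       [ 53., -23.,   6.],
       [ 53., -22.,   5.],
       [ 53., -22.,   6.],
       [ 54., -25.,   5.],
       [ 54., -25.,   6.],
       [ 54., -24.,   5.],
       [ 54., -24.,   6.],
       [ 54., -23.,   5.],
       [ 54., -23.,   6.],
       [ 54., -22.,   6.],
       [ 55., -23.,   5.],
       [ 55., -23.,   6.],
       [ 57., -26.,   6.],
       [ 58., -28.,   6.],
       [ 58., -27.,   5.],
       [ 58., -27.,   6.],
       [ 58., -27.,   7.],
       [ 58., -26.,   5.],
       [ 58., -26.,   6.],
       [ 58., -26.,   7.
[... 1412 characters left out ...]
   7.],
       [ 58., -28.,   5.],
       [ 58., -28.,   6.],
       [ 58., -27.,   5.],
       [ 58., -27.,   6.]]), array([ 3,  1,  5,  3,  9, 33, 11, 14, 19, 31, 33,  4,  3,  1,  8, 18,  2,
       14,  9,  9,  1,  7,  5,  3,  3,  5,  5,  5]))
handle top [ 0.574  -0.2698  0.0786]
jar (array([396.7, 307.3]), array([58.8, 57.1]), 46.8) 0.114
tray (array([ 722.6, -301.1]), array([121.7,  90.9]), 77.5) 0.035
drv (array([622.8, 366.9]), array([171.1,  28.2]), 16.2) 0.029
[[ 0.338  0.907  0.25   0.116]
 [ 0.941 -0.326 -0.09   0.542]
 [-0.001  0.266 -0.964  0.384]
 [ 0.     0.     0.     1.   ]] 423.8723285020865 [0.18537999 0.51779834 0.21862702] [-1.57080602e+00 -1.75076956e-05 -3.43831753e-01]
```

Run:
```python
from h import *
for n in("scene","side"):
    s=np.load(f"pics/{n}0.npz"); P,uv=cloud(s)
    for lo,hi in((.007,.018),(.007,.3)):
        m=(P[:,2]>lo)&(P[:,2]<hi)&(abs(P[:,0]-.66)<.17)&(abs(P[:,1]-.08)<.17)
        g=np.zeros((170,170),np.uint8); i=((P[m,:2]-[.49,-.09])/.002).astype(int).clip(0,169); g[i[:,0],i[:,1]]=255
        g=cv2.morphologyEx(cv2.morphologyEx(g,cv2.MORPH_CLOSE,np.ones((5,5))),cv2.MORPH_OPEN,np.ones((7,7)))
        k,l,st,_=cv2.connectedComponentsWithStats(g); j=1+st[1:,4].argmax()
        c,sz,a=cv2.minAreaRect(np.argwhere(l==j).astype(np.float32)[:,:2]); print(n,lo,np.array(c)*.002+[.49,-.09],np.array(sz)*.002,a)
    # boss top
    m=(abs(P[:,0]-.53)<.022)&(abs(P[:,1]+.237)<.022)&(P[:,2]>.054); print("boss",P[m].mean(0).round(4),rect(P[m]))
    m=(abs(P[:,0]-.58)<.012)&(abs(P[:,1]-.083)<.014)&(P[:,2]>.150); print("tip",P[m].mean(0).round(4),P[m,2].max(),m.sum())
```

```text
scene 0.007 [0.75353101 0.06996458] [0.22071005 0.06319305] 86.18592071533203
scene 0.007 [0.67387584 0.07651036] [0.22123317 0.220901  ] 85.2363510131836
boss [ 0.5319 -0.2356  0.0575] (array([ 531.1, -235.7]), array([27.5, 22.2]), 54.9)
tip [0.5774 0.0865 0.153 ] 0.15739164811254136 28
side 0.007 [0.60798881 0.03385085] [0.13083257 0.10191379] 85.71085357666016
side 0.007 [0.67048221 0.07375127] [0.22243329 0.22100836] 85.91438293457031
boss [ 0.5289 -0.2377  0.0583] (array([ 528.9, -237.5]), array([23.4, 22.7]), 53.9)
tip [0.5738 0.0829 0.1539] 0.1581053611639015 33
```

```bash
cat >> h.py <<'E'
def Rz(a): return R.from_euler('z',a).as_matrix()
def rpy(M): return R.from_matrix(M).as_euler('xyz')
YAW=np.radians(-4.6)
def tiltR(t,yaw=None): # tool pointing down, leaning t towards +x of frame yaw
    c,s=np.cos(t),np.sin(t); M=np.c_[[c,0,s],[s,0,-c],[0,1,0]]
    return Rz(YAW if yaw is None else yaw)@M
# camera in tool frame, from start pose
M0=R.from_euler('xyz',[-1.570806,0,-.343831753]).as_matrix()
CAM=M0.T@(np.array([.116,.542,.384])-[.18538,.517798,.218627])
def save(s,n):
    cv2.imwrite(f"pics/{n}.png",s["pixels"]); np.savez(f"pics/{n}.npz",**{k:v for k,v in s.items() if k!="shot"})
E
python3 - <<'E'
from bench import env, fingers, solver, snapshot, telemetry
from h import *
print(CAM)
n=Rz(YAW)@[-np.sin(np.radians(25)),0,np.cos(np.radians(25))]
tip=np.array([.574,.084,.1554])
M=tiltR(np.radians(10)); p=tip+.2*n-M@CAM
print(p,solver.inverse_kinematics(p,rpy(M)))
env.move_ptp(p,rpy(M)); s=snapshot("wrist"); save(s,"w_shaft"); print("tip px",proj(s,tip),telemetry.get_clock())
M=tiltR(0,np.radians(-34)); p=np.array([.53,-.237,.26])-M@CAM
p[2]=.14; env.move_ptp(p,rpy(M)); s=snapshot("wrist"); save(s,"w_crank"); print("boss px",proj(s,[.53,-.237,.058]),telemetry.get_clock(),telemetry.get_tool_pos())
a=cv2.imread("pics/w_shaft.png");u,v=proj(np.load("pics/w_shaft.npz"),tip)[0].astype(int)
a=cv2.resize(a[max(v-60,0):v+60,max(u-80,0):u+80],None,fx=5,fy=5,interpolation=cv2.INTER_CUBIC);cv2.imwrite("pics/shaftcrop.png",a); print("crop origin",u-80,v-60)
E
```

```text
[-0.0734776  -0.16537299 -0.00060394]
[0.59054949 0.08327435 0.1865602 ] [ 0.07453393  0.39032278  1.69103457 -0.03452028  0.88804022 -1.39650751]
tip px [[317.50340087 239.61670252]] 3.325
boss px [[316.68370993 125.26108488]] 4.7417 [ 0.59172976 -0.27624734  0.14029494]
crop origin 237 179
```

View pics/shaftcrop.png

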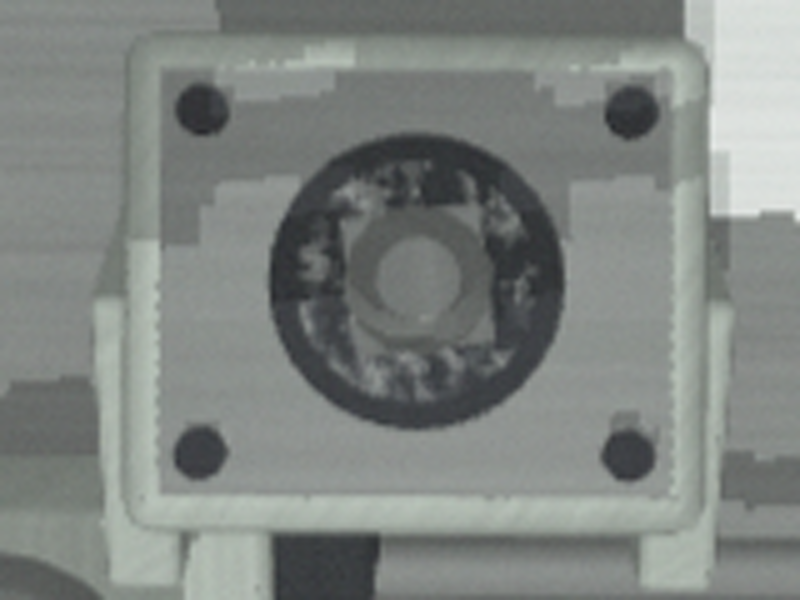

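View pics/w_crank.png

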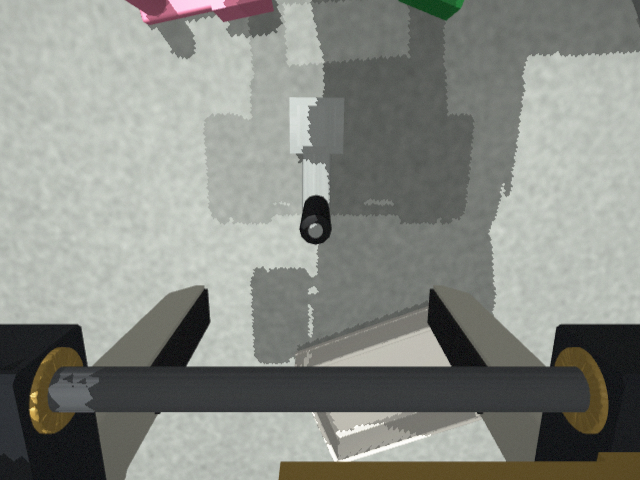

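The shaft crop shows the square, with corners at about (345,208), (487,206), (495,346) and (357,349). It is rotated about 3–4° counter-clockwise, centred at crop (419,279). In the crank view, the boss top spans (289,97)–(344,153), squarely where predicted, and the handle top is at (315,231).

```bash
cat >> h.py <<'E'
S25,C25=np.sin(np.radians(25)),np.cos(np.radians(25))
def neckR(): return Rz(YAW)@np.c_[[C25,0,S25],[0,1,0],[-S25,0,C25]]
E
python3 - <<'E'
from h import *
N=neckR(); s=np.load("pics/w_shaft.npz"); P,uv=cloud(s)
tip0=np.array([.574,.084,.1554]); o0=tip0-.028*N[:,2]
q=(P-o0)@N; r=np.hypot(q[:,0],q[:,1])
for nm,lo,hi,rm in(("collar",-.005,.005,.022),("square",.011,.0185,.014),("pilot",.0165,.022,.011),("tip",.025,.033,.008),("head",-.03,-.015,.06)):
    m=(q[:,2]>lo)&(q[:,2]<hi)&(r<rm); print(nm,m.sum(),"mean",(q[m].mean(0)*1000).round(1),rect(q[m]))
px=np.array([[417,281],[419,279]])/5+[237,179]
E=s["extrinsics"]
for p,z in zip(px,(0,.028)):
    d=E[:3,:3]@[(p[0]-s["cx"])/s["fx"],(p[1]-s["cy"])/s["fy"],1]
    t=(z-(E[:3,3]-o0)@N[:,2])/(d@N[:,2]); print("ray",((E[:3,3]+t*d-o0)@N*1000).round(2), (E[:3,3]+t*d).round(4))
# square corners
c=np.array([[345,208],[487,206],[495,346],[357,349]])/5+[237,179]; pts=[]
for p in c:
    d=E[:3,:3]@[(p[0]-s["cx"])/s["fx"],(p[1]-s["cy"])/s["fy"],1]; t=(.016-(E[:3,3]-o0)@N[:,2])/(d@N[:,2]); pts.append((E[:3,3]+t*d-o0)@N)
print("corners",(np.array(pts)*1000).round(1), rect(np.array(pts)))
# crank in wrist view
s=np.load("pics/w_crank.npz"); P,uv=cloud(s)
m=(abs(P[:,0]-.53)<.025)&(abs(P[:,1]+.237)<.025)&(P[:,2]>.052)&(P[:,2]<.066); print("boss",P[m].mean(0),rect(P[m]))
m=(abs(P[:,0]-.577)<.02)&(abs(P[:,1]+.268)<.02)&(P[:,2]>.074); print("handle",P[m].mean(0),rect(P[m]))
E
```

```text
collar 1949 mean [-2.6  1.2  0.7] (array([-2.5,  1.2]), array([31.5, 31.6]), 64.4)
square 109 mean [-2.5  1.4 16.6] (array([-2.6,  1.3]), array([13.9, 14. ]), 6.8)
pilot 192 mean [-2.4  0.9 19.8] (array([-2.5,  1.4]), array([14.5, 14.5]), 5.1)
tip 377 mean [-2.4  1.3 27.9] (array([-2.4,  1.2]), array([10.1, 10.5]), 0.2)
head 8859 mean [ -2.6   1.2 -20.6] (array([-2.7,  1.2]), array([70. , 60.4]), 89.2)
ray [-2.33  1.5  -0.  ] [0.5838 0.0847 0.129 ]
ray [-2.28  1.56 28.  ] [0.5721 0.0857 0.1544]
corners [[-9.5 -5.8 16. ]
 [-9.7  8.4 16. ]
 [ 4.3  9.2 16. ]
 [ 4.6 -4.6 16. ]] (array([-2.6,  1.7]), array([14.2, 14.7]), 1.2)
boss [ 0.52978247 -0.23740727  0.05760578] (array([ 529.8, -237.3]), array([21.8, 21.9]), 56.1)
handle [ 0.56993854 -0.2621064   0.2334561 ] (array([ 573. , -267.5]), array([46.5, 22.3]), 56.1)
```

```bash
cat >> h.py <<'E'
N=neckR(); O=np.array([.574,.084,.1554])-.028*N[:,2]+N@np.array([-.0025,.00125,.0007])
PHI=np.radians(4.5)
def pose(x,y,z,phi=PHI): # TCP at neck coords, tool along -n, tool x at phi
    M=N@Rz(phi)@np.c_[[1,0,0],[0,0,-1],[0,1,0]]
    return O+N@np.array([x,y,z]),rpy(M)
E
python3 - <<'E'
from bench import env, fingers, solver, telemetry
from h import *
print("O",O)
for z in(.1,.032): 
    for k in(0,): print(z,np.round(solver.inverse_kinematics(*pose(0,0,z)),2))
for a in range(0,360,45): 
    q=solver.inverse_kinematics(*pose(.055*np.cos(PHI+np.radians(a)),.055*np.sin(PHI+np.radians(a)),.043)); print(a,None if q is None else np.round(q,2))
M=rpy(tiltR(0,np.radians(-33.9))); b=np.array([.5298,-.2374,.032])
env.line_to(b+[0,0,.09],v=.2,ori=M); 
hit=env.line_to(b,v=.12,force_limit=15); fingers.close_gripper(40)
print(hit,"gap",telemetry.get_finger_gap(),telemetry.get_tool_pos(),telemetry.get_contact_force())
env.line_to(b+[0,0,.15],v=.2); print("gap",telemetry.get_finger_gap(),telemetry.get_contact_force(),telemetry.get_clock())
E
```

```text
O [0.58334209 0.08450239 0.12960125]
0.1 [ 0.12  0.17  1.96 -0.15  0.59 -1.34]
0.032 [ 0.11  0.31  1.95 -0.18  0.45 -1.32]
0 [ 0.1   0.34  1.81 -0.14  0.56 -1.37]
45 [ 0.18  0.34  1.83 -0.21  0.55 -1.24]
90 [ 0.22  0.32  1.92 -0.27  0.5  -1.13]
135 [ 0.21  0.28  2.03 -0.29  0.43 -1.12]
180 [ 0.12  0.25  2.09 -0.23  0.38 -1.25]
225 [ 0.02  0.25  2.07 -0.11  0.4  -1.45]
270 [-0.01  0.27  1.97 -0.06  0.46 -1.53]
315 [ 0.02  0.31  1.87 -0.09  0.53 -1.48]
False gap 0.021584236846951193 [ 0.52980895 -0.23734137  0.03196019] [ 0.20367719  0.24235424 -0.25858281]
gap 0.02184199905592219 [ 0.14159018  0.36376104 -2.14480513] 8.1667
```

Run:
```python
from bench import env, fingers, solver, telemetry,snapshot
from h import *
p,o=pose(0,0,.032+.075); env.move_ptp(p,o)
f0=np.array(telemetry.get_contact_force())
def nz(): return ((np.array(telemetry.get_tool_pos())-O)@N*1000).round(1)
print(nz(),"gap",telemetry.get_finger_gap())
hit=env.line_to(pose(0,0,.032+.001)[0],v=.06,force_limit=12)
print(hit,nz(),((np.array(telemetry.get_contact_force())-f0)@N).round(1),telemetry.get_ft_torque(),telemetry.get_finger_gap(),telemetry.get_clock())
s=snapshot("side");save(s,"side1");cv2.imwrite("pics/side1c.png",cv2.resize(s["pixels"][170:320,250:450],None,fx=4,fy=4))
```

```text
[  0.2  -0.7 106.6] gap 0.021914239119225912
False [-0.   0.  33.2] [-0.2  1.7 -1.7] [0.39854351 0.38013462 0.21160782] 0.02228019184260146 10.8
```

View pics/side1c.png

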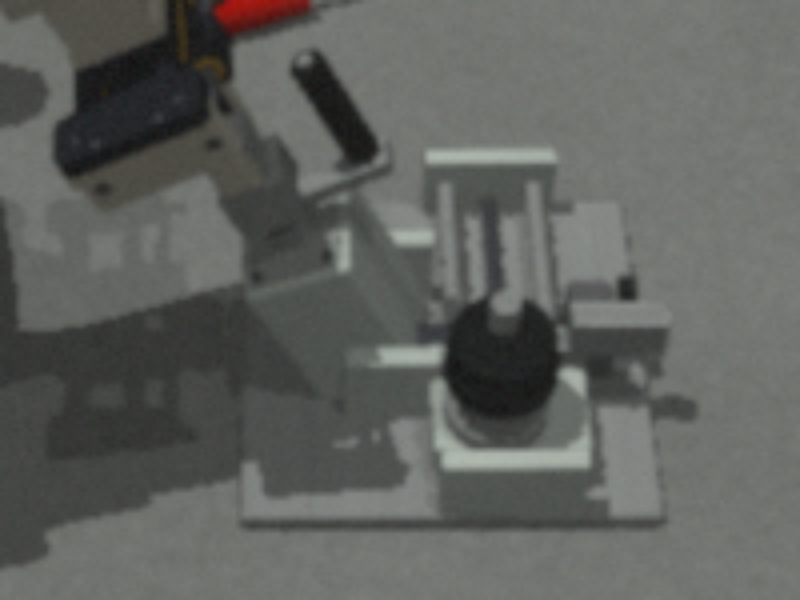

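```bash
cat >> h.py <<'E'
def circ(a,z=.043): # a: handle angle in neck frame (rad), tool orientation fixed
    return pose(.055*np.cos(a),.055*np.sin(a),z)
E
python3 - <<'E'
from bench import env, fingers, solver, telemetry,snapshot
from h import *
def nz(): return ((np.array(telemetry.get_tool_pos())-O)@N*1000).round(1)
hit=env.line_to(pose(0,0,.029)[0],v=.02,force_limit=10); print("push",hit,nz(),(np.array(telemetry.get_contact_force())@N).round(1))
fingers.open_gripper(); env.line_to(pose(0,0,.1)[0],v=.15)
env.line_to(circ(PHI,.1)[0],v=.15)
s=snapshot("wrist");save(s,"w2"); s=snapshot("scene");save(s,"scene2")
o=outline_of if 0 else None
hit=env.line_to(circ(PHI,.043)[0],v=.12,force_limit=12); print("down",hit,nz())
fingers.close_gripper(15); print("gap",telemetry.get_finger_gap(),nz(),(np.array(telemetry.get_contact_force())@N).round(1),telemetry.get_clock())
P,_=cloud(np.load("pics/w2.npz")); q=(P-O)@N
m=(np.hypot(q[:,0],q[:,1])<.015)&(q[:,2]>.045)&(q[:,2]<.075); print("boss top",(q[m].mean(0)*1000).round(1),np.median(q[m,2]))
m=(abs(q[:,0]-.055)<.02)&(abs(q[:,1])<.02)&(q[:,2]>.07)&(q[:,2]<.09); print("handle top",(q[m].mean(0)*1000).round(1),m.sum())
cv2.imwrite("pics/w2c.png",cv2.imread("pics/scene2.png")[220:370,230:430].repeat(4,0).repeat(4,1))
E
```

```text
push True [ 0.4  0.3 31.8] [-0.8  0.1  6.2]
down False [54.9  4.3 43.3]
gap 0.017376743892755574 [54.8  4.3 43. ] [-0.5 -0.5 -0.1] 15.2667
boss top [-0.8 -0.4 57.8] 0.057905619578337404
handle top [52.6  3.6 79.2] 1215
```

View pics/w2c.png

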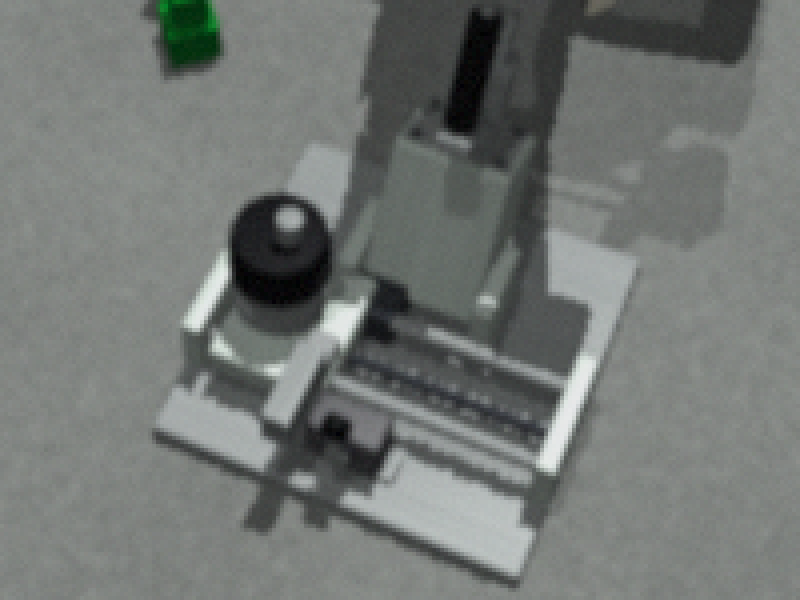

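Crank is home (boss top at 57.8 mm, expected 58) and the handle is gripped. The crop shows the dark roller at crop (335,430), which is scene (314,327), with the dog just left of it. I'll start winding.

```bash
cat > wind.py <<'E'
import sys
from bench import env, fingers, solver, telemetry,snapshot,outline_of
from h import *
def wind(t0,t1,v=.11):
    k=int(np.ceil(abs(t1-t0)*24-1e-6))
    fm=0
    for t in np.linspace(t0,t1,k+1)[1:]:
        env.line_to(circ(PHI-2*np.pi*t)[0],v=v); fm=max(fm,np.linalg.norm(telemetry.get_contact_force()))
    return fm
def look(name):
    s=snapshot("scene");save(s,name); ex=Rz(YAW); out={}
    for l in("roller","carriage"):
        o=outline_of(l,s)
        for d in o[:2]:
            P,_=cloud(s,d["mask"]); q=(P-O)@ex; out.setdefault(l,[]).append((round(d["p"],2),np.round(d["location"],1).tolist(),(np.median(q,0)*1000).round(1).tolist(),int(d["mask"].sum())))
    # dark blob (roller) in window, by height
    P,uv=cloud(s); q=(P-O)@ex; g=s["pixels"].max(2)[uv[:,1],uv[:,0]]
    w=(uv[:,0]>290)&(uv[:,0]<360)&(uv[:,1]>308)&(uv[:,1]<360)&(g<50)
    out["dark"]=(w.sum(),(np.median(q[w],0)*1000).round(1),uv[w].mean(0).round(1)) if w.sum() else 0
    # light dog bar: carriage front
    return out
E
python3 - <<'E'
from wind import *
print(look("l0")); print("fmax",wind(0,.75)); print(look("l1")); print(((np.array(telemetry.get_tool_pos())-O)@N*1000).round(1),telemetry.get_finger_gap(),(np.array(telemetry.get_contact_force())@N).round(1),telemetry.get_clock())
a=cv2.imread("pics/l0.png")[270:370,270:370];b=cv2.imread("pics/l1.png")[270:370,270:370]
cv2.imwrite("pics/l01.png",cv2.resize(np.hstack([a,b]),None,fx=4,fy=4,interpolation=cv2.INTER_CUBIC))
E
```

```text
{'roller': [(0.65, [313.9, 328.3], [187.8, -2.6, -67.3], 78)], 'carriage': [(0.83, [301.4, 297.0], [132.9, -54.0, -55.1], 1585), (0.66, [460.2, 311.4], [-4.5, 275.2, -108.6], 518)], 'dark': (np.int64(147), array([180.8,  -1.3, -89.1]), array([316. , 328.9]))}
fmax 7.996181573227461
{'roller': [(0.62, [312.4, 329.3], [187.9, -3.3, -66.9], 74)], 'carriage': [(0.57, [303.8, 299.3], [133.1, -45.4, -51.0], 1542)], 'dark': (np.int64(133), array([181.1,  -0.2, -86.1]), array([315.5, 330.4]))}
[-3.7 55.3 43.2] 0.0177078433459894 [-0.2  7.6  0.6] 20.6667
```

View pics/l01.png

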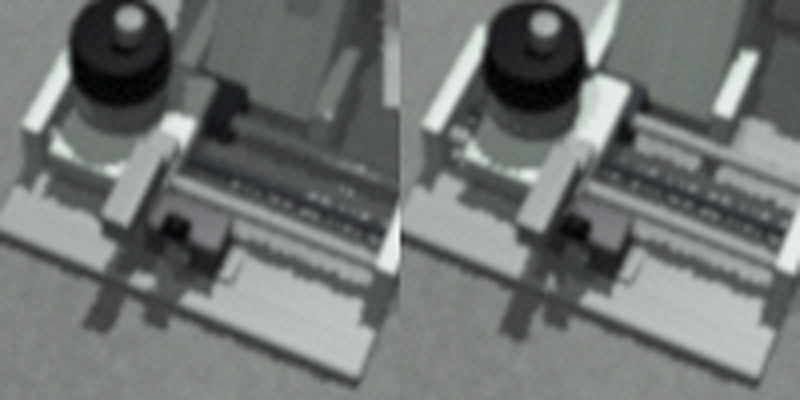

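The right half shows the dog moved about 9 mm to the right and now close to the roller at (575,228). The carriage follows the crank. Winding on in safe steps.

Run:
```python
from wind import *
im=[]
t=.75
for i,n in enumerate((1.2,1.6,1.9)):
    f=wind(t,n); t=n; L=look(f"m{i}"); print(t,round(f,1),L["roller"] if "roller" in L else None,L["carriage"][0],telemetry.get_clock())
    im.append(cv2.imread(f"pics/m{i}.png")[280:360,285:365])
cv2.imwrite("pics/m.png",cv2.resize(np.hstack(im),None,fx=3.3,fy=3.3*1.5,interpolation=cv2.INTER_CUBIC))
print(((np.array(telemetry.get_tool_pos())-O)@N*1000).round(1),telemetry.get_finger_gap(),(np.array(telemetry.get_contact_force())@N).round(1))
```

```text
1.2 6.7 None (0.67, [307.7, 300.3], [132.8, -40.4, -50.2], 1516) 23.8417
1.6 6.2 [(0.49, [316.2, 329.5], [188.1, 0.9, -63.0], 46)] (0.91, [303.8, 299.5], [133.2, -36.0, -62.0], 1651) 26.7417
1.9 8.7 [(0.39, [321.0, 327.3], [187.7, 4.3, -67.9], 79), (0.39, [362.5, 243.7], [24.5, 36.7, 64.3], 241)] (0.97, [306.1, 299.6], [133.5, -32.5, -50.5], 1509) 29.025
[42.3 36.  43.3] 0.01784542323895108 [4.8 4.  1.7]
```

View pics/m.png

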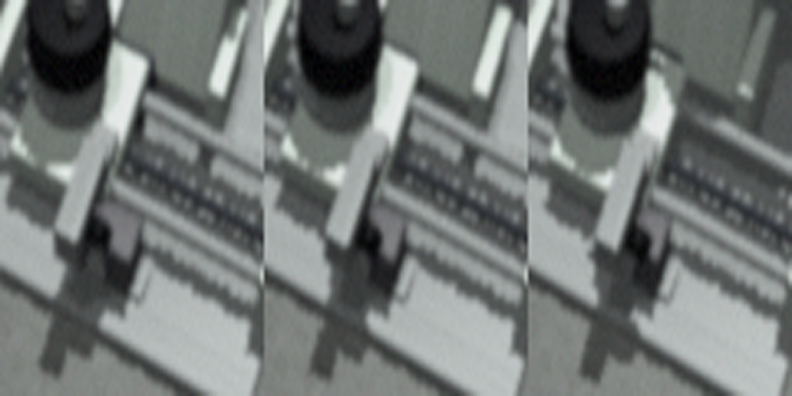

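Run:
```python
from h import *
for n,t in(("l0",0),("l1",.75),("m0",1.2),("m1",1.6),("m2",1.9)):
    s=np.load(f"pics/{n}.npz"); P,uv=cloud(s); q=(P-O)@Rz(YAW)*1000; g=s["pixels"].max(2)[uv[:,1],uv[:,0]]
    w=(q[:,0]>160)&(q[:,0]<215)&(abs(q[:,1]+5)<40)&(q[:,2]>-85)
    d=w&(g>75); r=w&(g<55)
    print(n,t,"dog n",d.sum(),"y",np.percentile(q[d,1],[5,50,95]).round(1),"z",np.percentile(q[d,2],[5,50,95]).round(1),"x",np.percentile(q[d,0],[5,95]).round(0),
      "| roller n",r.sum(),"y",np.percentile(q[r,1],[5,50,95]).round(1) if r.sum() else"","z",np.percentile(q[r,2],[5,50,95]).round(1) if r.sum() else"","u",uv[r,0].min() if r.sum() else"",uv[r,0].max() if r.sum() else"")
```

```text
l0 0 dog n 278 y [-39.1 -25.9  14.5] z [-83.3 -51.  -46. ] x [161. 200.] | roller n 75 y [-25.1  -4.6  15. ] z [-83.8 -63.1 -54.4] u 302 325
l1 0.75 dog n 249 y [-30.4 -18.8  15.4] z [-83.1 -49.4 -45.9] x [161. 201.] | roller n 73 y [-16.4  -6.1   3. ] z [-83.3 -64.8 -54.8] u 305 323
m0 1.2 dog n 241 y [-25.3 -13.9  15. ] z [-83.  -49.2 -45.6] x [161. 201.] | roller n 71 y [-10.8  -3.7   6.5] z [-83.5 -62.  -54.3] u 308 324
m1 1.6 dog n 215 y [-20.9 -10.5  15.3] z [-83.1 -48.8 -45.4] x [161. 201.] | roller n 73 y [-6.4  0.2 11.7] z [-84.2 -62.9 -55.4] u 310 324
m2 1.9 dog n 203 y [-16.8  -7.   15.4] z [-83.  -48.5 -45.8] x [161. 201.] | roller n 67 y [-2.6  4.3 13.8] z [-83.4 -62.5 -57.2] u 308 326
```

Run:
```python
from h import *
for n,t in(("l0",0),("l1",.75),("m0",1.2),("m1",1.6),("m2",1.9)):
    s=np.load(f"pics/{n}.npz"); P,uv=cloud(s); q=(P-O)@Rz(YAW)*1000
    w=(q[:,0]>172)&(q[:,0]<205)&(abs(q[:,1]+10)<40)&(q[:,2]>-53)
    print(n,w.sum(),"top y",q[w,1].min().round(1),q[w,1].max().round(1),"t0-equiv lead",(q[w,1].max()-12*t).round(1),"z",np.median(q[w,2]).round(1))
    r=(q[:,0]>175)&(q[:,0]<205)&(q[:,1]>-12)&(q[:,1]<25)&(q[:,2]>-72)&(q[:,2]<-53)
    if r.sum(): print("   mid-height y",np.percentile(q[r,1],[2,50,98]).round(1),"z max98",np.percentile(q[r,2],98).round(1),"x",np.median(q[r,0]).round(1))
```

```text
l0 109 top y -40.8 -4.7 t0-equiv lead -4.7 z -47.8
   mid-height y [-10.7  -3.4   3.2] z max98 -54.1 x 187.7
l1 112 top y -31.8 -15.7 t0-equiv lead -24.7 z -47.9
   mid-height y [-10.7  -3.3   3. ] z max98 -53.9 x 187.2
m0 110 top y -25.9 -10.2 t0-equiv lead -24.6 z -47.8
   mid-height y [-11.4  -4.7   5.2] z max98 -53.4 x 187.9
m1 110 top y -21.5 -5.6 t0-equiv lead -24.8 z -47.7
   mid-height y [-10.6  -1.4   9.8] z max98 -54.6 x 188.1
m2 110 top y -17.6 -1.8 t0-equiv lead -24.6 z -47.8
   mid-height y [-11.7   0.   13.3] z max98 -54.1 x 188.0
```

Run:
```python
from wind import *
print(wind(1.9,2.3)); 
def meas(n):
    L=look(n); s=np.load(f"pics/{n}.npz"); P,uv=cloud(s); q=(P-O)@Rz(YAW)*1000
    w=(q[:,0]>172)&(q[:,0]<205)&(abs(q[:,1]+10)<40)&(q[:,2]>-53)
    r=(q[:,0]>175)&(q[:,0]<205)&(q[:,1]>-12)&(q[:,1]<35)&(q[:,2]>-72)&(q[:,2]<-53)
    print(n,"dog lead",q[w,1].max().round(1),"roller right edge",np.percentile(q[r,1],98).round(1),L.get("roller"),telemetry.get_clock())
meas("r0")
print(((np.array(telemetry.get_tool_pos())-O)@N*1000).round(1),(np.array(telemetry.get_contact_force())@N).round(1))
fingers.open_gripper(); meas("r1")
env.line_to(circ(PHI-2*np.pi*2.3,.15)[0],v=.15); env.dwell(.3); meas("r2")
s=snapshot("wrist"); save(s,"w3"); P,_=cloud(s); q=(P-O)@N*1000
m=(np.hypot(q[:,0],q[:,1])<14)&(q[:,2]>45)&(q[:,2]<75); print("boss top",m.sum(),q[m].mean(0).round(1) if m.sum() else"")
s=snapshot("side"); save(s,"side3"); P,_=cloud(s); q=(P-O)@N*1000
m=(np.hypot(q[:,0],q[:,1])<14)&(q[:,2]>45)&(q[:,2]<80); print("boss top side",m.sum(),q[m].mean(0).round(1),np.percentile(q[m,2],95))
a=cv2.resize(cv2.imread("pics/r2.png")[240:360,275:395],(480,480),interpolation=cv2.INTER_CUBIC)
cv2.imwrite("pics/fin.png",np.hstack([a,cv2.resize(cv2.imread("pics/side3.png")[170:320,290:440],(320,480))]))
```

```text
7.067674806169623
r0 dog lead 3.2 roller right edge 17.6 [(0.62, [319.6, 330.2], [187.7, 10.7, -62.6], 26)] 31.925
[-13.  -53.2  42.8] [ 0.2  5.2 -0. ]
r1 dog lead 2.9 roller right edge 17.7 None 33.1917
r2 dog lead 3.2 roller right edge 18.1 [(0.52, [460.3, 315.8], [-0.9, 276.8, -109.6], 524), (0.39, [318.2, 328.2], [187.6, 9.0, -62.8], 52)] 34.5083
boss top 1192 [-2.5 -1.6 57.7]
boss top side 136 [ 0.9 -2.9 56.8] 61.63681546891391
```

View pics/fin.png

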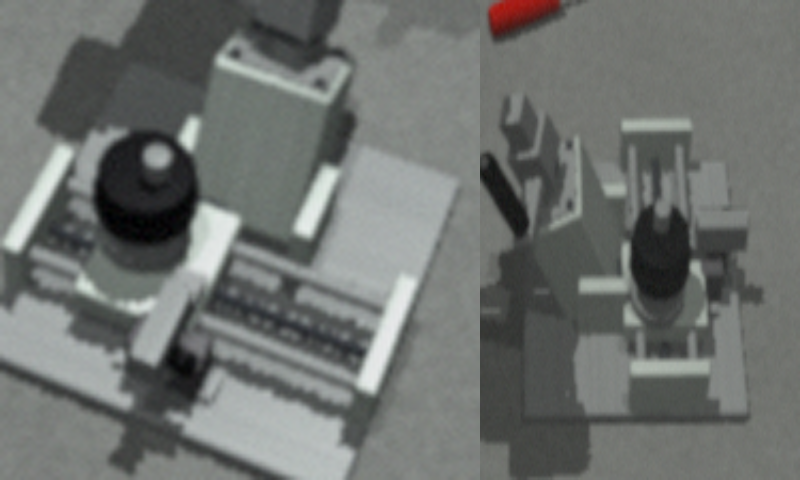

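The final image shows the dog against the swung roller at about (185,345), and the crank seated on the shaft. The roller has moved 14.5–15 mm, which puts the arm at about 28–29°. Boss top is 57.7 mm, so the crank is home.

Run:
```python
from bench import job, telemetry
print(telemetry.get_contact_force(),telemetry.get_finger_gap(),telemetry.get_clock()); job.sign_off()
```

```text
[ 0.12887437  0.01043329 -0.414137  ] 0.09287448244895094 34.6083
the job is handed in; nothing more can be done
```

The crank is fully home on the shaft. I wound it 2.3 turns clockwise by its handle, released it and handed the job in at 34.6 s on the robot's clock.

**Final checks**
- **Crank seating:** the boss top reads 57.7 mm above the collar in the wrist view (58 mm nominal). The side view gave 56.8 mm from fewer points.
- **Switch arm:** the roller moved about 14.5–15 mm, and the dog's leading edge gives about the same. That puts the arm at roughly 28–29°, against the 30° asked. It was wound in one direction only, so the arm did not go past that angle.
- **Robot clear:** the gripper is open and about 0.15 m above the collar. The sampled tool force stayed under 9 N while winding.

**Weaker evidence**
- The trained network's own roller location disagreed: 9–11 mm across the last three looks, and in one of them it found nothing. The dog hides part of the roller there, so I relied on the roller's edge and the dog's position from depth instead.
- The first two cameras differed by about 4 mm on the shaft tip, so I used the close wrist view.
- I did not re-measure the jar or the tray. The screwdriver was within about 4 mm of its earlier reading, and the arm's moves stayed above all three.

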